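Walk the hot plate home into its bench dock

TASK

Walk the heavy hot plate forward into its dock by pushing in turn on the two blue pads at its rear corners (touch it nowhere else), a little at a time so that it never skews more than about 20 degrees from the dock, until it sits squarely against the red stop bar, whose setting you must find by feel. Finish with a steady push of about 20 N for a moment to be sure that it is home, but never push with more than 30 N. The porcelain dish on top must ride along upright and in place, and the other things on the bench must be left alone.

Things in the scene. Friction and masses are not known exactly. Their poses are not given: they have to be found in the camera images.
- dock: Fixed docking bay. Origin on the bench midway between its two slick metal guides; x axis = push direction (away from the robot), y left, z up. Guides 32 mm high, 230 mm apart inside, parallel from x = -55 to +30 mm; yellow lead-ins flare outward at 27 degrees from x = -55 back to about -93 mm.
- stop: Depth stop of the dock (fixed; same origin and axes). It carries a red bar, 200 mm wide, 32 mm high, square to the dock's x axis. The bar's face that meets the hot plate is locked anywhere from x = 0 to -12 mm in the dock frame; this setting is not reported and must be found by contact. The bar does not yield.
- hotplate: Loose hot plate, about 1.25 kg, on rubber feet; mass and friction vary. Origin under its case's centre at bench level; x forward (to the dock), y left. White case 130 mm deep, 220 wide, z 9 to 59 mm, plate on top to z = 65. Sliding one pad takes 4 to 12 N; 20 mm at one pad turns it about 0.09 rad about a point near the other side.
- case: White case of the hot plate with plate, display and knobs (same origin and axes, fixed to it): all of it but the blue pads and feet. Knobs and display stand out on the rear face (towards the robot) to x = -81.5 mm, within 55 mm of the middle. The robot must not touch it.
- nose (a point): Centre of the hot plate's front face (65 mm ahead of its origin, 34 mm up), which must come against the red bar.
- pad_left (a point): Centre of the flat rear face of the left blue pad on the hot plate, at x = -83, y = 89, z = 25 mm in its frame. The pad is 42 mm wide, from z = 10 to 40 mm, and stands out 18 mm behind the case. The pads are the only places to push, along the hot plate's +x, low down, 15 to 35 mm above the bench.
- pad_right (a point): The same on the right pad (y = -89 mm).
- plate_mid (a point): Centre of the ceramic plate's top on the hot plate, 65 mm above the bench.
- dish_mid (a point): Centre, half-way up, of the loose white porcelain dish (76 mm across, 34 mm high, 0.12 kg) that rides on the ceramic plate.
- dish: The same dish; origin under its centre, z axis up.
- mortar: Bystander: white porcelain mortar, 94 mm across, 62 mm high, left of the dock.
- beaker: Bystander: glass beaker, 68 mm across, 85 mm high, right of the dock.
- bottle: Bystander: amber bottle, 60 mm across, 130 mm high, right of the dock, farther back.
- holder: Bystander: wooden test-tube holder, 170 mm long, lying on a cork mat left of the dock.
There are look-alikes about, which are no part of the job. What is shaped like the dish but black or green is not meant.

How it is judged:
By the outcome, as a careful person would: the job done as asked, in the order asked, and still so for the second after the job is handed in, with the robot touching nothing.
It also fails if it takes over 72 s, if anything falls off the work surface, if the arm or the gripper's body presses on something with over 40 N, if the wrist force passes 120 N, or if a joint passes its speed limit or range.

ROBOT

A 6-joint arm with a two-finger parallel gripper is mounted at the origin on the work surface. World frame = base frame: x ahead of the robot, y to its left, z up, the work surface at z = 0. Lengths are in m, angles in rad, forces in N, time in s.
With the tool pointing down it reaches from about 0.275 to 0.825 m from the base axis. Payload 4.9 kg.
Tool frame: the origin (TCP) lies at the centre of the arm's flange, where the gripper is bolted on; the fingertips stand 173 mm ahead of it and the grasp point (between the pads) lies 155 mm ahead of it (robot.tcp_to_tips is the distance from the TCP to the fingertips, in m); z points along the fingers, x is the direction in which the jaws open and shut, and the axes are right-handed (so a half turn about z gives the same grasp; the last joint's range is limited). The gripper opens to 85 mm and grips with 20 to 120 N. Pads are 22 mm wide; open, the fingers measure 114 mm over their backs; the gripper's body (76 mm by 85 mm) begins 54 mm behind the grasp point. The pads swing forward as they close: fully open they stand 13 mm farther back than shut.
Start: joints at [1.069, 0.326, -0.193, 1.052, 0, 1.437], TCP at [0.198, 0.513, 0.405] pointing down, gripper open.
Joint ranges: [-2.65, 2.65], [-0.97, 1.79], [-1.3, 1.35], [-1.93, 2.1], [-1.47, 1.37], [-3.14, 3.14]. Speed limits (rad/s): [2.57, 2.57, 3.14, 3.14, 3.14, 3.14].

INTERFACE

Orientations are given as a 3x3 rotation matrix whose columns are the frame's x, y, z axes.
In Python, from cell import robot gives the robot as it stands.
- The arm moves only by the tool servo_tool, never from a script. Its arguments are lists of equal length, an entry for each row: "dp": the shift along the tool's x, y, z in mm, a list of three; "rotation": the turn, a rotation vector about the tool's x, y, z in rad, a list of three; "gripper": the opening, from -1 (shut) to 1 (fully open). A call has 1 to 8 rows; each row is the pose to reach, as a shift and turn from the pose commanded when the call began, along the tool's axes at that moment; what a row does not reach only later rows make up. A row lasts 1/12 s, in which the tool goes at most 41.7 mm and 7.16 degrees, less where a joint would pass 70% of its speed; a pose out of reach is approached as far as the arm can. A call with a gripper value outside its range is refused whole. The fingers move at their own pace and stop on an object; the grip force is fixed at half the most. Time passes only in rows, so rows that repeat a pose let the fingers close. It gives the time, the measured TCP pose, the force and the opening at its end, in the units of the state.
- robot.sense(): the state, without advancing time (a new reading comes with each control period).
- robot.read_camera(name): name is "scene" or "side" or "wrist"; returns (picture, depth): 480x640x3 uint8, blue, green, red; 480x640 float32, m along the optical axis (not along the pixel's ray), 0 where there is no reading.
- robot.calibration(name): a dict with "mtx" (3x3 intrinsics, pixels), "dist_coeffs" ([k1, k2, p1, p2, k3] as OpenCV has them; the pictures are not rectified), "extrinsics" (4x4, takes a point from world to camera coordinates); the wrist camera has in their place "tool_from_camera" (4x4, takes a point from camera to tool coordinates, whose origin is the TCP and whose axes are the tool frame's). Camera axes: x right, y up, looking along -z (the intrinsics and any distortion apply to the point x, -y, -z); pixel columns grow to the right and rows downward; lengths in m; the calibration is good to about 2 mm. A picture is of the moment at which its call begins: read the wrist's pose just before it. calibration takes no time and is no camera call.
- robot.finish_job(): hands the job in, once; it reports no verdict.
The state is a dict: "clock": time; "qpos": joint angles; "joint_velocities": joint speeds; "joint_torque": joint torques, N m; "eef_pos": TCP position; "orientation": TCP orientation; "contact_force": force on the tool from outside, world axes, zero at the start; "ft_torque": the same for the moment, N m; "opening": finger opening in m.
Only numpy, scipy, OpenCV 4.12 (cv2) and the standard library are available. Lean on these libraries where they do the work, as an engineer would, in place of code of your own. Each camera call takes 0.05 s, during which the arm holds its last target.

## Working session

There is one attempt and no reset: what is moved stays moved. The work goes in short steps, Python scripts to look and compute and a tool call to move; the robot and the scene stay as the last step left them, time stands still between calls to the robot, and variables do not carry over. Pictures are saved under pics/ and viewed, and the job is handed in when it is done.

Besides the shell and the picture viewer there is one more tool, called after "Emit:" as name(argument=value, ...) on one line, values as JSON. servo_tool: Moves the arm, as the interface text tells. Its arguments: {"type":"object","properties":{"dp":{"type":"array"},"rotation":{"type":"array"},"gripper":{"type":"array"}},"required":["dp","rotation","gripper"]}

```bash
ls; mkdir -p pics
python3 - <<'E'
from cell import robot
import cv2,numpy as np
s=robot.sense()
for k in s: print(k,np.round(s[k],3).tolist())
for n in ("scene","side"):
    p,d=robot.read_camera(n); cv2.imwrite(f"pics/{n}0.png",p); np.save(f"pics/{n}0.npy",d)
    c=robot.calibration(n); print(n,{k:np.round(v,4).tolist() for k,v in c.items()})
c=robot.calibration("wrist"); print({k:np.round(v,4).tolist() for k,v in c.items()})
E
```

```text
pics
clock 0.0
qpos [1.069, 0.327, -0.194, 1.052, 0.0, 1.437]
joint_velocities [0.001, -0.0, -0.002, -0.001, -0.001, -0.0]
joint_torque [-0.001, -44.34, 26.244, 0.015, 0.0, 0.0]
eef_pos [0.198, 0.513, 0.404]
orientation [[0.36, 0.933, -0.001], [0.933, -0.36, -0.001], [-0.002, -0.0, -1.0]]
contact_force [0.664, -0.616, -0.236]
ft_torque [0.007, -0.048, -0.047]
opening 0.086
scene {'mtx': [[457.5578, 0.0, 324.9711], [0.0, 457.5578, 240.1305], [0.0, 0.0, 1.0]], 'dist_coeffs': [-0.0879, 0.0, 0.0, 0.0, 0.0], 'extrinsics': [[-0.3564, 0.9343, -0.0004, 0.2228], [-0.7644, -0.2913, 0.5751, 0.4155], [0.5372, 0.2053, 0.8181, -1.4868], [0.0, 0.0, 0.0, 1.0]]}
side {'mtx': [[521.7424, 0.0, 318.5138], [0.0, 521.7424, 238.6388], [0.0, 0.0, 1.0]], 'dist_coeffs': [-0.0968, 0.0, 0.0, 0.0, 0.0], 'extrinsics': [[0.8333, -0.5527, 0.0127, -0.4991], [0.314, 0.4921, 0.8119, -0.2527], [-0.455, -0.6726, 0.5836, -0.9043], [0.0, 0.0, 0.0, 1.0]]}
{'mtx': [[354.1307, 0.0, 325.0468], [0.0, 354.1307, 238.8199], [0.0, 0.0, 1.0]], 'dist_coeffs': [-0.0214, 0.0, 0.0, 0.0, 0.0], 'tool_from_camera': [[1.0, -0.0003, 0.0007, 0.0003], [-0.0001, -0.9652, -0.2616, -0.0675], [0.0007, 0.2616, -0.9652, 0.0317], [0.0, 0.0, 0.0, 1.0]]}
```

View pics/scene0.png

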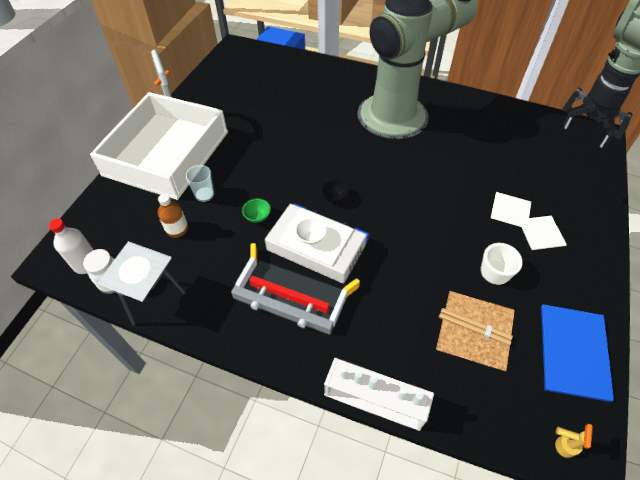

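View pics/side0.png

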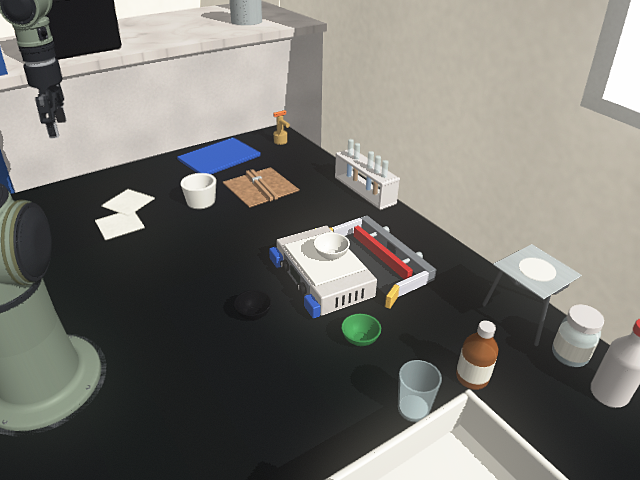

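The scene view shows the hot plate at (316,241) with the white dish at (311,231). The dock's red bar is at (288,293), with lead-in tips at (253,250) and (352,287). A black dish at (337,190) and a green one at (256,211) are look-alikes and not part of the job. The white dish on the plate is the one meant.

```bash
cat > h.py <<'E'
import cv2,numpy as np
from cell import robot
def cal(n,s=None):
    c=robot.calibration(n)
    if n=="wrist":
        T=np.eye(4);T[:3,:3]=s["orientation"];T[:3,3]=s["eef_pos"]
        return c["mtx"],c["dist_coeffs"],T@c["tool_from_camera"]
    return np.array(c["mtx"]),np.array(c["dist_coeffs"]),np.linalg.inv(c["extrinsics"])
def dirs(n,uv,s=None):
    K,D,W=cal(n,s)
    q=cv2.undistortPoints(np.asarray(uv,float).reshape(-1,1,2),K,D).reshape(-1,2)
    d=np.c_[q[:,0],-q[:,1],-np.ones(len(q))]
    return d@W[:3,:3].T, W[:3,3]
def plane(n,uv,z,s=None):
    d,o=dirs(n,uv,s); return o+d*((z-o[2])/d[:,2])[:,None]
def cloud(n,dep,s=None):
    v,u=np.mgrid[:480,:640]
    d,o=dirs(n,np.c_[u.ravel(),v.ravel()],s)
    return (o+d*dep.reshape(-1,1)).reshape(480,640,3)
E
python3 - <<'E'
from h import *
for n in("scene","side"):
    p=cv2.imread(f"pics/{n}0.png");P=cloud(n,np.load(f"pics/{n}0.npy"))
    h=cv2.cvtColor(p,cv2.COLOR_BGR2HSV);H,S,V=h[...,0],h[...,1],h[...,2]
    near=(P[...,0]>.35)&(P[...,0]<.8)&(P[...,1]<.2)&(P[...,1]>-.3)
    print(n,"bench z",np.median(P[...,2][near&(V<30)]))
    for name,m in dict(red=near&((H<5)|(H>175))&(S>180)&(V>80),yel=near&(H>20)&(H<32)&(S>150)&(P[...,2]>.01)&(V>100),blue=near&(H>105)&(H<125)&(S>150)&(V>50),
       top=near&(S<40)&(V>150)&(P[...,2]>.054)&(P[...,2]<.07),dishrim=near&(S<40)&(V>100)&(P[...,2]>.085)&(P[...,2]<.11)).items():
        k,lab,st,ce=cv2.connectedComponentsWithStats(m.astype(np.uint8))
        for i in range(1,k):
            if st[i,4]<20: continue
            q=P[lab==i]
            r=cv2.minAreaRect((q[:,:2]*1000).astype(np.float32))
            print(name,st[i,4],np.round(ce[i]),"mean",np.round(q.mean(0),4),"zmax",round(q[:,2].max(),4),"rect",np.round(np.r_[r[0],r[1],r[2]],1))
E
```

```text
scene bench z -0.0010030553530712139
red 782 [289. 294.] mean [ 0.7442 -0.0457  0.0239] zmax 0.036 rect [734.8 -54.6 212.5  34.4  89.2]
yel 76 [253. 251.] mean [ 0.6673 -0.1752  0.0295] zmax 0.0344 rect [ 667.8 -175.1   43.8   12.2   28.1]
yel 115 [352. 286.] mean [0.673  0.0858 0.0267] zmax 0.0345 rect [672.5  84.1  13.   40.7  61.6]
blue 24 [299. 205.] mean [ 0.4765 -0.1319  0.0096] zmax 0.0403 rect [ 481.7 -134.2   36.6   41.8    1.2]
blue 47 [364. 233.] mean [0.5085 0.0628 0.0154] zmax 0.0418 rect [509.1  55.8  48.3  45.   83.6]
top 3077 [318. 240.] mean [ 0.5993 -0.0295  0.0611] zmax 0.0694 rect [590.  -38.8 218.8 133.7  84.3]
top 67 [310. 236.] mean [ 0.5996 -0.0491  0.0683] zmax 0.07 rect [599.1 -49.9  28.8  24.9  44.5]
dishrim 293 [310. 228.] mean [ 0.5952 -0.051   0.0937] zmax 0.1023 rect [602.1 -48.3  74.1  74.2  23.6]
side bench z 0.0003006243579387613
yel 22 [393. 288.] mean [ 0.6689 -0.1735  0.0315] zmax 0.0335 rect [ 665.8 -175.9   32.9    8.1   24.9]
yel 37 [394. 297.] mean [ 0.6608 -0.1853  0.0191] zmax 0.0296 rect [ 662.9 -184.5   36.1    3.7   21.9]
blue 95 [276. 253.] mean [0.52   0.0531 0.0383] zmax 0.0434 rect [521.3  55.9  44.1  16.4  83.9]
blue 163 [314. 306.] mean [ 0.5007 -0.1296  0.0334] zmax 0.0426 rect [ 502.2 -120.5   43.9   16.7   84.9]
top 3115 [326. 265.] mean [ 0.5738 -0.0624  0.062 ] zmax 0.0687 rect [584.5 -40.2 221.7 129.2  84. ]
dishrim 438 [331. 244.] mean [ 0.6    -0.0439  0.0935] zmax 0.1027 rect [597.7 -46.5  77.5  74.1  80. ]
```

```bash
python3 - <<'E'
from h import *
Ps={n:cloud(n,np.load(f"pics/{n}0.npy")) for n in("scene","side")}
for n,P in Ps.items():
    p=cv2.imread(f"pics/{n}0.png")
    near=(P[...,0]>.3)&(P[...,0]<.8)&(P[...,1]<.2)&(P[...,1]>-.35)&(P[...,2]>.012)
    k,lab,st,ce=cv2.connectedComponentsWithStats((near).astype(np.uint8))
    for i in range(1,k):
        if st[i,4]<40: continue
        q=P[lab==i]; r=cv2.minAreaRect((q[:,:2]*1000).astype(np.float32))
        print(n,st[i,4],np.round(ce[i]),"zmax",round(q[:,2].max(),3),"rect",np.round(np.r_[r[0],r[1],r[2]],0))
E
python3 - <<'E'
import cv2
p=cv2.imread("pics/scene0.png")[180:340,220:390];q=cv2.imread("pics/side0.png")[210:350,230:450]
cv2.imwrite("pics/c1.png",cv2.resize(p,None,fx=3.5,fy=3.5,interpolation=3));cv2.imwrite("pics/c2.png",cv2.resize(q,None,fx=3.5,fy=3.5,interpolation=3))
E
```

```text
scene 341 [334. 190.] zmax 0.037 rect [410. -56.  74.  75.  87.]
scene 364 [256. 209.] zmax 0.037 rect [ 548. -225.   77.   73.   63.]
scene 4729 [316. 242.] zmax 0.102 rect [583. -37. 219. 151.  84.]
scene 2634 [287. 298.] zmax 0.037 rect [726. -48. 288. 150.  89.]
side 8527 [344. 265.] zmax 0.103 rect [646. -55. 276. 308.  90.]
side 681 [252. 303.] zmax 0.036 rect [404. -56.  76.  74.  66.]
side 731 [361. 327.] zmax 0.036 rect [ 544. -227.   76.   72.   53.]
```

View pics/c1.png

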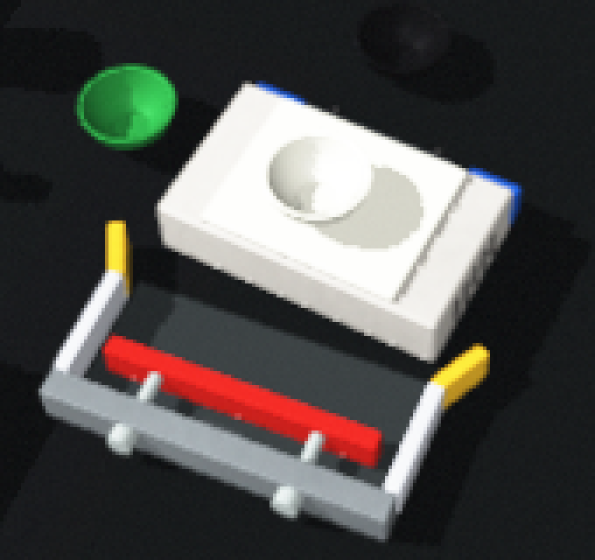

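View pics/c2.png

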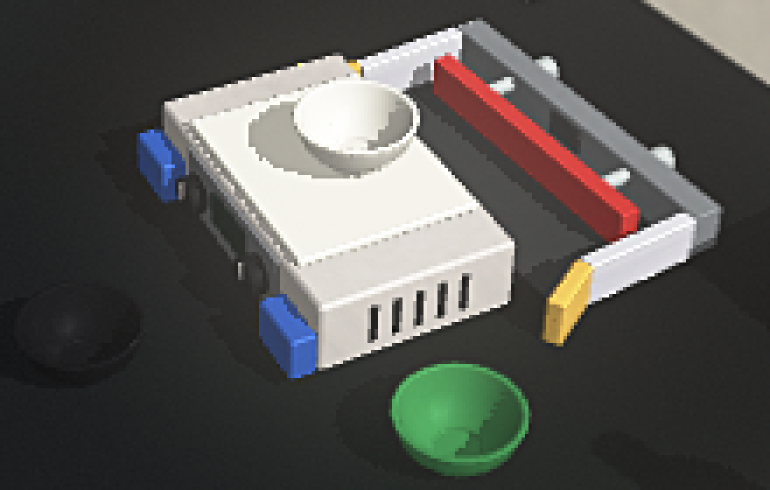

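The side crop shows the loose white dish on the plate. The two pads are at side (276,253) and (314,306), with the red bar beyond. The black dish sits about 50 mm behind the pads at world (0.407, -0.056), so I'll lift when crossing from one pad to the other.

```bash
cat >> h.py <<'E'
YD=-0.016; f=np.array([np.cos(YD),np.sin(YD),0]); l=np.array([-f[1],f[0],0]); T=0.2
zt=np.array([0,0,-np.cos(T)])+np.sin(T)*f; Rd=np.c_[l,np.cross(zt,l),zt]
def to(tip,s=None):
    from scipy.spatial.transform import Rotation as R
    s=s or robot.sense(); R0=np.array(s["orientation"]); p=np.array(tip)-0.173*zt-np.array(s["eef_pos"])
    return np.round(R0.T@p*1000,1),np.round(R.from_matrix(R0.T@Rd).as_rotvec(),3)
def tip(s=None):
    s=s or robot.sense(); return np.round(np.array(s["eef_pos"])+0.173*np.array(s["orientation"])[:,2],4)
E
python3 -c "
from h import *
print(tip(),to((.455,-.118,.08)),to((.455,-.118,.2)))"
```

```text
[0.1975 0.5127 0.231 ] (array([-507.8,  434.8,  155.2]), array([-0.198,  0.037, -0.35 ])) (array([-508. ,  434.8,   35.2]), array([-0.198,  0.037, -0.35 ]))
```

Emit:
servo_tool(dp=[[-254,217,18],[-254,217,18],[-254,217,18],[-254,217,18],[-254,217,18],[-254,217,18],[-254,217,18],[-254,217,18]], rotation=[[-0.04,0.007,-0.07],[-0.08,0.015,-0.14],[-0.12,0.022,-0.21],[-0.16,0.03,-0.28],[-0.198,0.037,-0.35],[-0.198,0.037,-0.35],[-0.198,0.037,-0.35],[-0.198,0.037,-0.35]], gripper=[-1,-1,-1,-1,-1,-1,-1,-1])

```text
clock: 0.77
eef_pos: [0.3081, 0.1976, 0.3865]
orientation: [[0.015, 0.98, 0.199], [1.0, -0.015, -0.001], [0.002, 0.199, -0.98]]
contact_force: [0.8, -0.4, 0.9]
opening: -0.0004
```

```bash
python3 -c "
from h import *
print(tip(),to((.455,-.118,.08)),robot.sense()['clock'],np.round(robot.sense()['contact_force'],2))"
```

```text
[0.3426 0.1974 0.217 ] (array([-313.5,   87.7,  157.1]), array([ 0.001, -0.002,  0.   ])) 0.7667 [ 0.76 -0.36  0.89]
```

Emit:
servo_tool(dp=[[-280,78,100],[-280,78,100],[-280,78,100],[-280,78,100],[-280,78,100],[-280,78,100],[-280,78,100],[-313,88,125]], rotation=[[0,0,0],[0,0,0],[0,0,0],[0,0,0],[0,0,0],[0,0,0],[0,0,0],[0,0,0]], gripper=[-1,-1,-1,-1,-1,-1,-1,-1])

```text
clock: 1.43
eef_pos: [0.4097, -0.1047, 0.2891]
orientation: [[0.018, 0.979, 0.201], [1.0, -0.018, -0.003], [0.001, 0.202, -0.979]]
contact_force: [0.5, 0.2, 1.2]
opening: 0.0003
```

```bash
python3 -c "
from h import *
print(tip(),to((.475,-.118,.025)),robot.sense()['clock'],np.round(robot.sense()['contact_force'],2))
s=robot.sense();p,d=robot.read_camera('wrist');cv2.imwrite('pics/w1.png',p)
p,d=robot.read_camera('side');cv2.imwrite('pics/s1.png',cv2.resize(p[150:390,130:450],None,fx=2.5,fy=2.5))
"
```

```text
[ 0.4446 -0.1052  0.1196] (array([-12.2,  11.5,  98.9]), array([ 0.003, -0.   , -0.002])) 1.4333 [0.54 0.23 1.15]
```

View pics/w1.png

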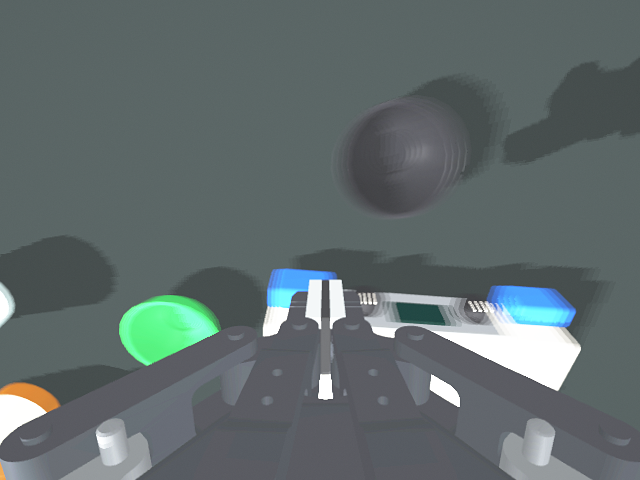

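View pics/s1.png

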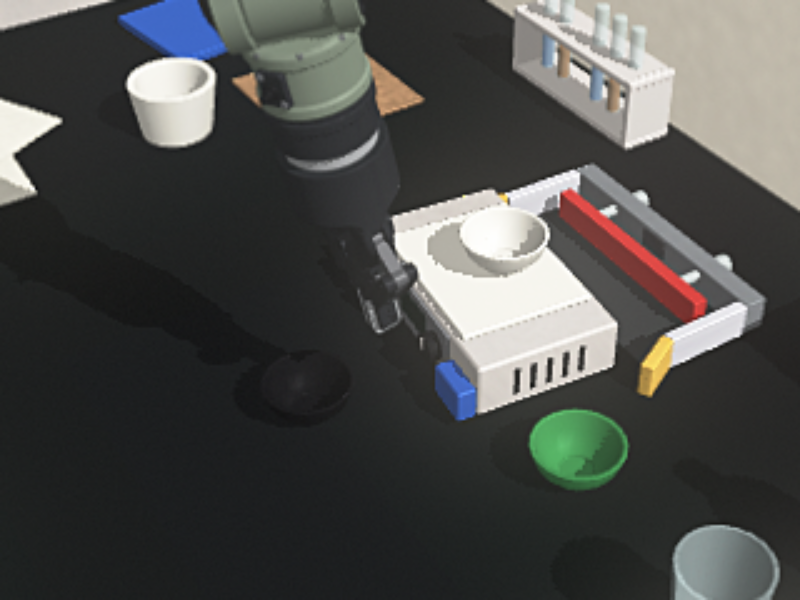

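The wrist view shows the right pad at (303,285), the left pad at (532,303), and the closed fingertips at (325,290), slightly left of the right pad. I'll descend behind the right pad.

Emit:
servo_tool(dp=[[-13,5,42],[-13,9,82],[-13,9,96],[-13,9,96],[-13,9,96]], rotation=[[0,0,0],[0,0,0],[0,0,0],[0,0,0],[0,0,0]], gripper=[-1,-1,-1,-1,-1])

```text
clock: 1.95
eef_pos: [0.4361, -0.1145, 0.1957]
orientation: [[0.016, 0.98, 0.196], [1.0, -0.016, 0.0], [0.003, 0.196, -0.981]]
contact_force: [0.2, -1.1, 0.4]
opening: -0.0004
```

```bash
cat > look.py <<'E'
import sys
from h import *
s=robot.sense();t=tip(s);cf=np.array(s['contact_force'])
print('t',round(s['clock'],2),'tip',t,'F',np.round(cf,1),'Ff',round(cf@f,1))
tag=sys.argv[1]
p,d=robot.read_camera('wrist');cv2.imwrite(f'pics/{tag}w.png',p);P=cloud('wrist',d,s)
h=cv2.cvtColor(p,cv2.COLOR_BGR2HSV)
m=((h[...,0]>100)&(h[...,0]<125)&(h[...,1]>130)&(h[...,2]>60)&(P[...,2]>.034)&(P[...,2]<.046)&(P[...,0]>.4)&(P[...,0]<.7)).astype(np.uint8)
k,lab,st,ce=cv2.connectedComponentsWithStats(m)
for i in range(1,k):
    if st[i,4]<60: continue
    q=P[lab==i]; r=cv2.minAreaRect((q[:,:2]*1000).astype(np.float32))
    print(' padtop',st[i,4],np.round(ce[i]),np.round(np.r_[r[0],r[1],r[2]],1))
E
python3 look.py a
```

```text
t 1.95 tip [ 0.47   -0.1144  0.0261] F [ 0.2 -1.1  0.4] Ff 0.2
```

View pics/aw.png

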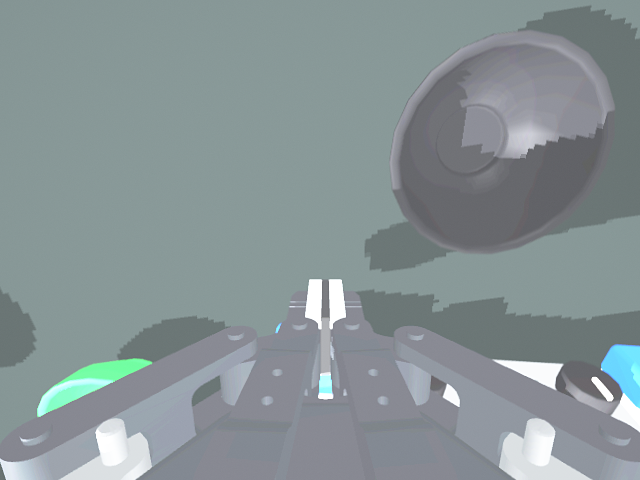

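Emit:
servo_tool(dp=[[-3,3.0,0.6],[-3,5.9,1.2],[-3,7.8,1.6],[-3,9.8,2.0],[-3,11.8,2.4],[-3,13.7,2.8],[-3,15.7,3.2],[-3,17.6,3.6]], rotation=[[0,0,0],[0,0,0],[0,0,0],[0,0,0],[0,0,0],[0,0,0],[0,0,0],[0,0,0]], gripper=[-1,-1,-1,-1,-1,-1,-1,-1])

```text
clock: 2.67
eef_pos: [0.4523, -0.118, 0.1954]
orientation: [[0.018, 0.981, 0.192], [1.0, -0.018, -0.002], [0.001, 0.192, -0.981]]
contact_force: [-10.5, -0.7, 6.0]
opening: -0.0004
```

```bash
python3 -c "
from h import *
print(tip())
p,d=robot.read_camera('side');cv2.imwrite('pics/s2.png',cv2.resize(p[210:350,230:450],None,fx=3.5,fy=3.5))
"
```

```text
[ 0.4854 -0.1184  0.0257]
```

View pics/s2.png

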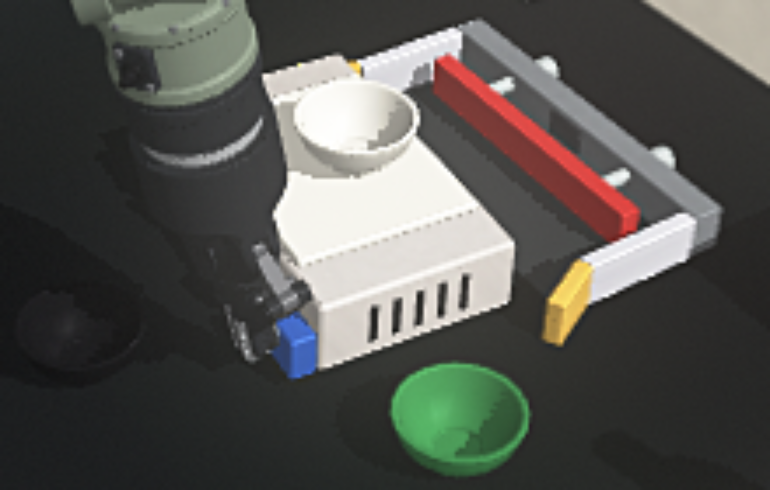

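The fingertip meets the right pad at tip x≈0.485, with about 10 N. The dish is undisturbed, and I'll keep pushing the right pad.

Emit:
servo_tool(dp=[[0,2,0.3],[0,4,0.6],[0,6,0.9],[0,8,1.2],[0,10,1.6],[0,12,2],[0,14,2.4],[0,16,2.8]], rotation=[[0,0,0],[0,0,0],[0,0,0],[0,0,0],[0,0,0],[0,0,0],[0,0,0],[0,0,0]], gripper=[-1,-1,-1,-1,-1,-1,-1,-1])

```text
clock: 3.38
eef_pos: [0.4686, -0.1187, 0.1955]
orientation: [[0.018, 0.981, 0.192], [1.0, -0.018, -0.003], [0.001, 0.192, -0.981]]
contact_force: [-7.1, -3.1, 0.6]
opening: 0.0004
```

Emit:
servo_tool(dp=[[0,-16,-3],[36,-16,-3],[76,-16,-3],[116,-16,-3],[156,-16,-3],[177,-14,-3],[177,-6,-1.5],[177,-4,-1]], rotation=[[0,0,0],[0,0,0],[0,0,0],[0,0,0],[0,0,0],[0,0,0],[0,0,0],[0,0,0]], gripper=[-1,-1,-1,-1,-1,-1,-1,-1])

```text
clock: 4.05
eef_pos: [0.4711, 0.0594, 0.1976]
orientation: [[0.013, 0.98, 0.201], [1.0, -0.014, -0.001], [0.002, 0.201, -0.98]]
contact_force: [0.6, -1.3, 0.3]
opening: 0.0
```

```bash
cat > look.py <<'E'
import sys
from h import *
tag=sys.argv[1]; s=robot.sense(); cf=np.array(s['contact_force'])
print('t',round(s['clock'],2),'tip',tip(s),'F',np.round(cf,1))
out=[]
for n in ('scene','side'):
    p,d=robot.read_camera(n);P=cloud(n,d);h=cv2.cvtColor(p,cv2.COLOR_BGR2HSV);S,V=h[...,1],h[...,2]
    near=(P[...,0]>.42)&(P[...,0]<.85)&(P[...,1]<.2)&(P[...,1]>-.3)&(S<40)
    for nm,m in (('top',near&(V>130)&(P[...,2]>.054)&(P[...,2]<.07)),('dish',near&(V>100)&(P[...,2]>.082)&(P[...,2]<.11))):
        k,lab,st,ce=cv2.connectedComponentsWithStats(m.astype(np.uint8)); i=1+np.argmax(st[1:,4])
        q=P[lab==i]; r=cv2.minAreaRect((q[:,:2]*1000).astype(np.float32)); print(n,nm,st[i,4],np.round(np.r_[r[0],r[1],r[2]],1))
    # front top edge line of case: farthest-x points per column of y at z~.059
    out.append(cv2.resize(p[170:350,200:440] if n=='scene' else p[180:360,220:460],(400*1,300)))
cv2.imwrite(f'pics/{tag}.png',np.hstack(out))
E
python3 look.py b
```

```text
t 4.05 tip [0.5058 0.0592 0.0282] F [ 0.6 -1.3  0.3]
scene top 3141 [602.  -33.8 218.1 134.9  86.9]
scene dish 363 [615.3 -43.1  74.9  75.1  58.7]
side top 3256 [595.5 -37.  223.1 132.2  87.9]
side dish 509 [610.3 -42.6  74.9  74.   17.1]
```

View pics/b.png

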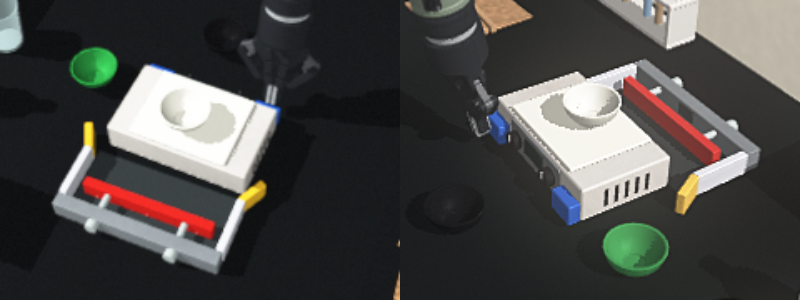

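The right pad advanced and the plate is now about -2.7° (dock about -0.9°), a few mm left of the dock's axis. The dish rode along in place. Next I'll push the left pad, drifting slightly right.

Emit:
servo_tool(dp=[[0,2,0.4],[0,4,0.8],[-0.5,6,1.2],[-1,8,1.6],[-1.5,10,2],[-2,12,2.3],[-2.5,14,2.6],[-3,16,3]], rotation=[[0,0,0],[0,0,0],[0,0,0],[0,0,0],[0,0,0],[0,0,0],[0,0,0],[0,0,0]], gripper=[-1,-1,-1,-1,-1,-1,-1,-1])

```text
clock: 4.82
eef_pos: [0.4825, 0.0555, 0.1962]
orientation: [[0.016, 0.982, 0.19], [1.0, -0.016, 0.002], [0.005, 0.19, -0.982]]
contact_force: [-9.7, 5.3, 5.5]
opening: 0.0001
```

Emit:
servo_tool(dp=[[-0.5,2,0.4],[-1,4,0.8],[-1.5,6,1.2],[-2,8,1.6],[-2.5,10,2]], rotation=[[0,0,0],[0,0,0],[0,0,0],[0,0,0],[0,0,0]], gripper=[-1,-1,-1,-1,-1])

```text
clock: 5.23
eef_pos: [0.493, 0.0531, 0.1962]
orientation: [[0.015, 0.981, 0.191], [1.0, -0.016, 0.003], [0.006, 0.191, -0.982]]
contact_force: [-8.2, 5.8, 4.6]
opening: -0.0003
```

```bash
python3 look.py c
```

```text
t 5.23 tip [0.526  0.0536 0.0264] F [-8.2  5.8  4.6]
scene top 3182 [612.9 -40.  218.1 134.2  84.3]
scene dish 360 [625.7 -49.   74.6  73.4  21.2]
side top 3219 [607.3 -42.6 223.4 131.   84.4]
side dish 506 [621.7 -49.2  76.1  71.8  56. ]
```

Emit:
servo_tool(dp=[[0,-24,-4.8],[-36,-38,-7.6],[-76,-38,-7.6],[-116,-38,-7.6],[-154,-38,-7.6],[-174,-36,-7.2],[-174,-27,-5.4],[-174,-24,-4.8]], rotation=[[0,0,0],[0,0,0],[0,0,0],[0,0,0],[0,0,0],[0,0,0],[0,0,0],[0,0,0]], gripper=[-1,-1,-1,-1,-1,-1,-1,-1])

```text
clock: 6.0
eef_pos: [0.47, -0.1231, 0.1975]
orientation: [[0.02, 0.979, 0.201], [1.0, -0.02, -0.003], [0.001, 0.201, -0.98]]
contact_force: [-0.6, 1.2, -0.4]
opening: -0.0
```

Emit:
servo_tool(dp=[[0,2.5,0.5],[0,5,1],[-0.5,7.5,1.5],[-1,10,2],[-1.5,12.5,2.5],[-2,15,3],[-2.5,17.5,3.5],[-3,20,4]], rotation=[[0,0,0],[0,0,0],[0,0,0],[0,0,0],[0,0,0],[0,0,0],[0,0,0],[0,0,0]], gripper=[-1,-1,-1,-1,-1,-1,-1,-1])

```text
clock: 6.67
eef_pos: [0.4864, -0.1232, 0.1961]
orientation: [[0.016, 0.982, 0.191], [1.0, -0.016, -0.002], [0.001, 0.191, -0.982]]
contact_force: [-10.4, -2.2, 5.5]
opening: -0.0001
```

Emit:
servo_tool(dp=[[-0.5,2.5,0.5],[-1,5,1],[-1.5,7.5,1.5],[-2,10,2],[-2.5,12,2.4]], rotation=[[0,0,0],[0,0,0],[0,0,0],[0,0,0],[0,0,0]], gripper=[-1,-1,-1,-1,-1])

```text
clock: 7.08
eef_pos: [0.4973, -0.1262, 0.1958]
orientation: [[0.018, 0.982, 0.187], [1.0, -0.017, -0.004], [-0.001, 0.187, -0.982]]
contact_force: [-15.8, -4.9, 9.9]
opening: 0.0004
```

```bash
python3 look.py d
```

```text
t 7.08 tip [ 0.5296 -0.127   0.0258] F [-15.8  -4.9   9.9]
scene top 3240 [626.4 -39.8 217.3 134.2  88.7]
scene dish 360 [639.3 -48.4  73.8  73.3  70.2]
side top 1726 [621.7 -93.  120.  126.7  88.8]
side dish 449 [638.9 -49.6  79.4  66.2  63.8]
```

Emit:
servo_tool(dp=[[0,-22,-5],[36,-22,-5],[76,-22,-5],[116,-22,-5],[156,-22,-5],[180,-20,-5],[180,-10,-3],[180,-8,-2.5]], rotation=[[0,0,0],[0,0,0],[0,0,0],[0,0,0],[0,0,0],[0,0,0],[0,0,0],[0,0,0]], gripper=[-1,-1,-1,-1,-1,-1,-1,-1])

```text
clock: 7.85
eef_pos: [0.4968, 0.0553, 0.1988]
orientation: [[0.011, 0.98, 0.201], [1.0, -0.011, -0.001], [0.002, 0.201, -0.98]]
contact_force: [1.5, -0.2, 0.6]
opening: -0.0004
```

Emit:
servo_tool(dp=[[0,2,0],[0,4,0.3],[-0.5,6,0.6],[-1,8,0.9],[-1.5,10,1.2],[-2,12,1.5],[-2.5,14,1.8],[-3,16,2.1]], rotation=[[0,0,0],[0,0,0],[0,0,0],[0,0,0],[0,0,0],[0,0,0],[0,0,0],[0,0,0]], gripper=[-1,-1,-1,-1,-1,-1,-1,-1])

```text
clock: 8.52
eef_pos: [0.5087, 0.0497, 0.1979]
orientation: [[0.017, 0.982, 0.191], [1.0, -0.017, 0.002], [0.005, 0.191, -0.982]]
contact_force: [-6.7, 3.9, -0.8]
opening: 0.0003
```

```bash
python3 look.py e
```

```text
t 8.52 tip [0.5417 0.05   0.0281] F [-6.7  3.9 -0.8]
scene top 3253 [633.3 -43.9 218.2 133.9  87.5]
scene dish 368 [646.1 -53.   74.4  73.2  24.5]
side top 3182 [627.8 -47.7 220.4 133.   87. ]
side dish 499 [642.5 -52.4  78.3  72.8  30.9]
```

View pics/e.png

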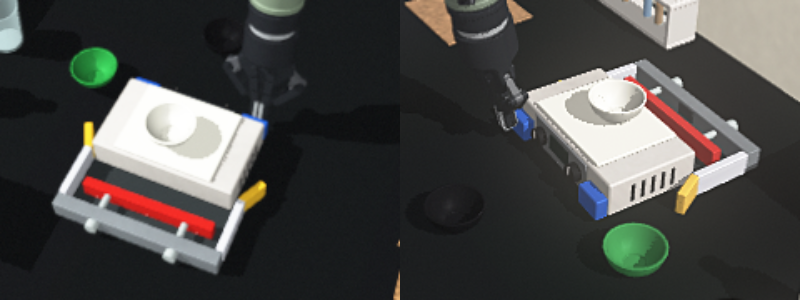

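The plate is centred in the dock within about 1 mm, skewed about -1.8°, with roughly 40 mm left. Steps get shorter from here.

Emit:
servo_tool(dp=[[0,-24,-3],[-36,-25,-3],[-76,-25,-3],[-116,-25,-3],[-156,-25,-3],[-181,-23,-3],[-181,-15,-1.5],[-181,-13,-1]], rotation=[[0,0,0],[0,0,0],[0,0,0],[0,0,0],[0,0,0],[0,0,0],[0,0,0],[0,0,0]], gripper=[-1,-1,-1,-1,-1,-1,-1,-1])

```text
clock: 9.28
eef_pos: [0.4968, -0.1338, 0.1979]
orientation: [[0.021, 0.979, 0.201], [1.0, -0.021, -0.003], [0.001, 0.201, -0.98]]
contact_force: [0.7, -0.5, 0.8]
opening: -0.0002
```

Emit:
servo_tool(dp=[[0,2.5,0],[0,5,0.4],[0,7.5,0.8],[-0.5,10,1.2],[-1,12,1.6],[-1.5,14,2],[-2,16,2.4],[-2.5,18,2.8]], rotation=[[0,0,0],[0,0,0],[0,0,0],[0,0,0],[0,0,0],[0,0,0],[0,0,0],[0,0,0]], gripper=[-1,-1,-1,-1,-1,-1,-1,-1])

```text
clock: 9.95
eef_pos: [0.5114, -0.1323, 0.1973]
orientation: [[0.016, 0.982, 0.191], [1.0, -0.016, -0.002], [0.001, 0.191, -0.982]]
contact_force: [-10.1, -1.7, 5.4]
opening: -0.0004
```

```bash
python3 look.py f
```

```text
t 9.95 tip [ 0.5443 -0.1326  0.0275] F [-10.1  -1.7   5.4]
scene top 3305 [639.9 -42.8 218.5 133.2  89.9]
scene dish 371 [653.2 -51.4  73.8  74.    2.9]
side top 1640 [ 6.350e+02 -1.027e+02  1.291e+02  1.079e+02  4.000e-01]
side dish 409 [655.6 -52.2  79.4  60.7  64.7]
```

Emit:
servo_tool(dp=[[0,-20,-4],[36,-22,-4],[76,-22,-4],[116,-22,-4],[156,-22,-4],[178,-20,-4],[178,-13,-3],[178,-11,-2.5]], rotation=[[0,0,0],[0,0,0],[0,0,0],[0,0,0],[0,0,0],[0,0,0],[0,0,0],[0,0,0]], gripper=[-1,-1,-1,-1,-1,-1,-1,-1])

```text
clock: 10.72
eef_pos: [0.5064, 0.0463, 0.1993]
orientation: [[0.012, 0.98, 0.2], [1.0, -0.012, -0.001], [0.001, 0.2, -0.98]]
contact_force: [0.6, -0.8, -0.7]
opening: -0.0
```

Emit:
servo_tool(dp=[[0,2.5,0],[0,5,0.4],[0,7.5,0.8],[-0.5,10,1.2],[-1,12,1.6],[-1,14,2],[-1.5,16,2.4],[-1.5,18,2.8]], rotation=[[0,0,0],[0,0,0],[0,0,0],[0,0,0],[0,0,0],[0,0,0],[0,0,0],[0,0,0]], gripper=[-1,-1,-1,-1,-1,-1,-1,-1])

```text
clock: 11.38
eef_pos: [0.5207, 0.0422, 0.1983]
orientation: [[0.017, 0.982, 0.19], [1.0, -0.018, 0.002], [0.005, 0.19, -0.982]]
contact_force: [-10.1, 4.9, 5.2]
opening: 0.0
```

```bash
python3 look.py g
```

```text
t 11.38 tip [0.5537 0.0425 0.0285] F [-10.1   4.9   5.2]
scene top 3362 [645.9 -45.1 218.1 134.4  88.1]
scene dish 359 [659.  -53.1  74.7  71.4   3.4]
side top 3156 [641.7 -48.4 220.4 133.6  88.1]
side dish 494 [655.3 -53.6  74.1  75.6   3.8]
```

Emit:
servo_tool(dp=[[0,-20,-4],[-36,-22,-4],[-76,-22,-4],[-116,-22,-4],[-154,-22,-4],[-174,-20,-4],[-174,-13,-3],[-174,-11,-2.5]], rotation=[[0,0,0],[0,0,0],[0,0,0],[0,0,0],[0,0,0],[0,0,0],[0,0,0],[0,0,0]], gripper=[-1,-1,-1,-1,-1,-1,-1,-1])

```text
clock: 12.15
eef_pos: [0.5106, -0.134, 0.2001]
orientation: [[0.021, 0.979, 0.201], [1.0, -0.021, -0.003], [0.002, 0.201, -0.98]]
contact_force: [-0.2, -0.2, 0.7]
opening: -0.0002
```

Emit:
servo_tool(dp=[[0,2.5,0],[0,5,0.4],[0,7.5,0.8],[-0.5,10,1.2],[-1,12,1.6],[-1.5,14,2],[-2,16,2.4],[-2.5,18,2.8]], rotation=[[0,0,0],[0,0,0],[0,0,0],[0,0,0],[0,0,0],[0,0,0],[0,0,0],[0,0,0]], gripper=[-1,-1,-1,-1,-1,-1,-1,-1])

```text
clock: 12.82
eef_pos: [0.5253, -0.1327, 0.1996]
orientation: [[0.016, 0.981, 0.191], [1.0, -0.016, -0.002], [0.001, 0.191, -0.982]]
contact_force: [-9.7, -1.0, 7.0]
opening: 0.0001
```

```bash
python3 look.py i
```

```text
t 12.82 tip [ 0.5583 -0.133   0.0298] F [-9.7 -1.   7. ]
scene top 3379 [653.3 -44.6 218.1 133.3  89.9]
scene dish 357 [665.4 -51.4  75.6  69.8  24.1]
side top 1580 [ 648.  -102.5  128.6  108.5    0.8]
side dish 378 [669.5 -56.7  76.3  58.8  61. ]
```

Emit:
servo_tool(dp=[[0,-20,-3],[36,-22,-3],[76,-22,-3],[116,-22,-3],[156,-22,-3],[177,-20,-3],[177,-13,-1],[177,-11,-0.5]], rotation=[[0,0,0],[0,0,0],[0,0,0],[0,0,0],[0,0,0],[0,0,0],[0,0,0],[0,0,0]], gripper=[-1,-1,-1,-1,-1,-1,-1,-1])

```text
clock: 13.58
eef_pos: [0.5208, 0.0451, 0.1995]
orientation: [[0.012, 0.98, 0.2], [1.0, -0.012, -0.001], [0.001, 0.2, -0.98]]
contact_force: [-0.0, 0.3, 0.1]
opening: 0.0001
```

Emit:
servo_tool(dp=[[0,2.5,0],[0,5,0.4],[0,7.5,0.8],[-0.5,10,1.2],[-1,12,1.6],[-1,14,2],[-1.5,16,2.4],[-1.5,18,2.8]], rotation=[[0,0,0],[0,0,0],[0,0,0],[0,0,0],[0,0,0],[0,0,0],[0,0,0],[0,0,0]], gripper=[-1,-1,-1,-1,-1,-1,-1,-1])

```text
clock: 14.25
eef_pos: [0.5351, 0.0409, 0.1986]
orientation: [[0.017, 0.982, 0.19], [1.0, -0.018, 0.002], [0.005, 0.19, -0.982]]
contact_force: [-8.7, 3.8, 4.6]
opening: -0.0002
```

```bash
python3 look.py j
```

```text
t 14.25 tip [0.568  0.0412 0.0287] F [-8.7  3.8  4.6]
scene top 3437 [660.8 -48.8 218.  133.6  88.6]
scene dish 361 [673.6 -55.4  74.7  69.7  24.7]
side top 3113 [655.3 -50.9 222.7 130.4  88.7]
side dish 486 [670.9 -56.4  75.   74.5  73.1]
```

View pics/j.png

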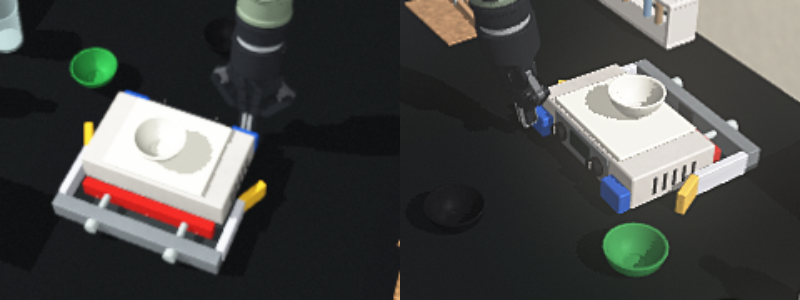

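Emit:
servo_tool(dp=[[0,-20,-3.5],[-36,-22,-3.5],[-76,-22,-3.5],[-116,-22,-3.5],[-154,-22,-3.5],[-175,-20,-3],[-175,-13,-2],[-175,-11,-1]], rotation=[[0,0,0],[0,0,0],[0,0,0],[0,0,0],[0,0,0],[0,0,0],[0,0,0],[0,0,0]], gripper=[-1,-1,-1,-1,-1,-1,-1,-1])

```text
clock: 15.02
eef_pos: [0.5251, -0.1364, 0.1989]
orientation: [[0.021, 0.979, 0.201], [1.0, -0.021, -0.003], [0.001, 0.201, -0.98]]
contact_force: [0.5, 0.2, 0.2]
opening: -0.0
```

Emit:
servo_tool(dp=[[0,2.5,0],[0,5,0.4],[0,7,0.8],[0,9,1.2],[0,11,1.6],[0,13,2],[0,15,2.4],[0,17,2.8]], rotation=[[0,0,0],[0,0,0],[0,0,0],[0,0,0],[0,0,0],[0,0,0],[0,0,0],[0,0,0]], gripper=[-1,-1,-1,-1,-1,-1,-1,-1])

```text
clock: 15.68
eef_pos: [0.5392, -0.133, 0.1983]
orientation: [[0.017, 0.981, 0.191], [1.0, -0.016, -0.003], [-0.0, 0.191, -0.982]]
contact_force: [-9.2, -3.9, 5.2]
opening: -0.0003
```

```bash
python3 look.py k
```

```text
t 15.68 tip [ 0.5723 -0.1336  0.0285] F [-9.2 -3.9  5.2]
scene top 3443 [667.  -47.2 218.4 134.7  90. ]
scene dish 372 [679.8 -54.2  75.8  71.6  24.5]
side top 1579 [ 665.3 -108.4  103.7  129.    89.1]
side dish 378 [683.7 -58.3  77.7  57.9  60.2]
```

Emit:
servo_tool(dp=[[0,-20,-3.5],[36,-22,-3.5],[76,-22,-3.5],[116,-22,-3.5],[154,-22,-3.5],[176,-20,-3],[176,-13,-2],[176,-11,-1]], rotation=[[0,0,0],[0,0,0],[0,0,0],[0,0,0],[0,0,0],[0,0,0],[0,0,0],[0,0,0]], gripper=[-1,-1,-1,-1,-1,-1,-1,-1])

```text
clock: 16.45
eef_pos: [0.5343, 0.0443, 0.1987]
orientation: [[0.012, 0.98, 0.2], [1.0, -0.012, -0.001], [0.001, 0.2, -0.98]]
contact_force: [-0.7, 0.4, 0.3]
opening: 0.0001
```

Emit:
servo_tool(dp=[[0,2.5,0],[0,5,0.4],[0,7,0.8],[0,9,1.2],[0,10.5,1.6],[0,12,2],[0,13.5,2.2]], rotation=[[0,0,0],[0,0,0],[0,0,0],[0,0,0],[0,0,0],[0,0,0],[0,0,0]], gripper=[-1,-1,-1,-1,-1,-1,-1])

```text
clock: 17.03
eef_pos: [0.5435, 0.0416, 0.1973]
orientation: [[0.017, 0.982, 0.189], [1.0, -0.018, 0.001], [0.004, 0.189, -0.982]]
contact_force: [-13.1, 3.6, 6.7]
opening: 0.0001
```

```bash
python3 look.py l
```

```text
t 17.03 tip [0.5762 0.0418 0.0274] F [-13.1   3.6   6.7]
scene top 3459 [670.  -48.1 218.6 133.9  89.4]
scene dish 383 [683.5 -55.   74.7  71.4  21.2]
side top 3066 [664.8 -49.7 221.5 132.1  89.1]
side dish 489 [679.7 -55.3  76.7  74.   39.4]
```

View pics/l.png

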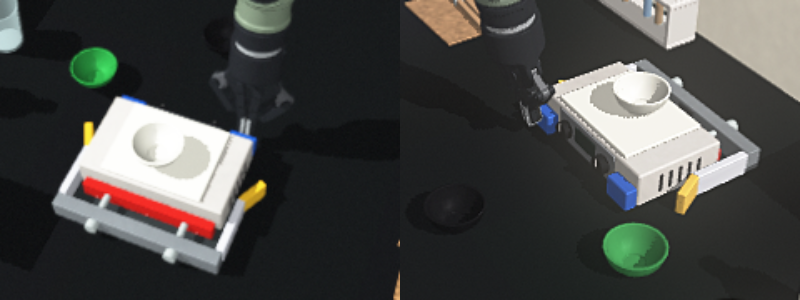

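Emit:
servo_tool(dp=[[0,1,0],[0,2,0.2]], rotation=[[0,0,0],[0,0,0]], gripper=[-1,-1])

```text
clock: 17.3
eef_pos: [0.5449, 0.0418, 0.1973]
orientation: [[0.017, 0.982, 0.188], [1.0, -0.018, 0.002], [0.005, 0.188, -0.982]]
contact_force: [-13.6, 5.7, 9.2]
opening: -0.0001
```

Emit:
servo_tool(dp=[[0,1,-0.5],[0,2,-0.8],[0,3,-0.8]], rotation=[[0,0,0],[0,0,0],[0,0,0]], gripper=[-1,-1,-1])

```text
clock: 17.55
eef_pos: [0.5459, 0.0419, 0.1975]
orientation: [[0.017, 0.983, 0.183], [1.0, -0.018, 0.002], [0.005, 0.183, -0.983]]
contact_force: [-19.0, 5.1, 9.2]
opening: 0.0001
```

Force climbs to 19 N with little motion at tip x≈0.578, which suggests the stop on the left side. Next I'll check the right side.

Emit:
servo_tool(dp=[[0,-22,-3],[-36,-24,-3],[-76,-24,-3],[-116,-24,-3],[-154,-24,-3],[-176,-22,-3],[-176,-14,-2],[-176,-11,-1]], rotation=[[0,0,0],[0,0,0],[0,0,0],[0,0,0],[0,0,0],[0,0,0],[0,0,0],[0,0,0]], gripper=[-1,-1,-1,-1,-1,-1,-1,-1])

```text
clock: 18.22
eef_pos: [0.5389, -0.1366, 0.1993]
orientation: [[0.021, 0.979, 0.201], [1.0, -0.021, -0.003], [0.002, 0.201, -0.98]]
contact_force: [-0.3, -0.1, -0.4]
opening: 0.0001
```

Emit:
servo_tool(dp=[[0,2,0],[0,4,0.3],[0,6,0.6],[0,8,0.9],[0,9,1.1]], rotation=[[0,0,0],[0,0,0],[0,0,0],[0,0,0],[0,0,0]], gripper=[-1,-1,-1,-1,-1])

```text
clock: 18.63
eef_pos: [0.5423, -0.1327, 0.1979]
orientation: [[0.018, 0.983, 0.185], [1.0, -0.017, -0.004], [-0.001, 0.185, -0.983]]
contact_force: [-20.0, -4.2, 13.3]
opening: 0.0001
```

Emit:
servo_tool(dp=[[0,1,0],[0,2,0]], rotation=[[0,0,0],[0,0,0]], gripper=[-1,-1])

```text
clock: 18.8
eef_pos: [0.5429, -0.1326, 0.198]
orientation: [[0.018, 0.983, 0.182], [1.0, -0.018, -0.004], [-0.001, 0.182, -0.983]]
contact_force: [-24.5, -4.9, 16.6]
opening: -0.0003
```

Emit:
servo_tool(dp=[[0,-4,-3],[0,-12,-4],[0,-20,-4]], rotation=[[0,0,0],[0,0,0],[0,0,0]], gripper=[-1,-1,-1])

```text
clock: 19.05
eef_pos: [0.5288, -0.1326, 0.2001]
orientation: [[0.014, 0.98, 0.2], [1.0, -0.014, -0.001], [0.002, 0.2, -0.98]]
contact_force: [-0.0, 0.5, -0.4]
opening: -0.0002
```

```bash
python3 look.py m
python3 - <<'E'
from h import *
p,d=robot.read_camera('scene');np.save('pics/m.npy',d);cv2.imwrite('pics/mfull.png',p)
cv2.imwrite('pics/m1.png',cv2.resize(p[215:340,215:365],None,fx=5,fy=4.8,interpolation=cv2.INTER_CUBIC))
E
```

```text
t 19.05 tip [ 0.5634 -0.1328  0.0306] F [-0.   0.5 -0.4]
scene top 3467 [670.6 -47.9 218.2 133.3  88.6]
scene dish 372 [683.8 -55.1  74.9  71.    4.3]
side top 1832 [665.6 -94.  134.7 129.3  89. ]
side dish 488 [679.8 -56.1  75.6  73.3  51.7]
```

View pics/m1.png

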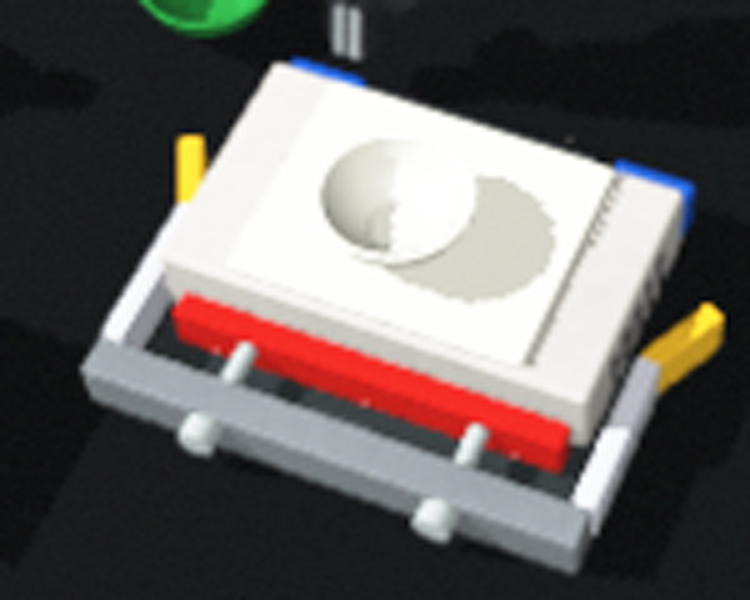

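Run:
```python
from h import *
p=cv2.imread('pics/side0.png');P=cloud('side',np.load('pics/side0.npy'));h=cv2.cvtColor(p,cv2.COLOR_BGR2HSV)
red=((h[...,0]<8)|(h[...,0]>172))&(h[...,1]>150)&(P[...,0]>.6)&(P[...,0]<.85)&(P[...,1]>-.25)&(P[...,1]<.15)
m=red&(P[...,2]>.006)&(P[...,2]<.027)
q=P[m];print(len(q))
a=np.polyfit(q[:,1],q[:,0],1);print('face x at y=-.047',np.polyval(a,-.047),'slope',a[0], 'resid',np.std(q[:,0]-np.polyval(a,q[:,1])))
# same camera: present front top edge / rear pads
p,d=robot.read_camera('side');P=cloud('side',d);h=cv2.cvtColor(p,cv2.COLOR_BGR2HSV)
top=(h[...,1]<40)&(h[...,2]>130)&(P[...,2]>.052)&(P[...,2]<.07)&(P[...,0]>.5)&(P[...,0]<.8)&(P[...,1]>-.2)&(P[...,1]<.1)
q=P[top]
for side in (0,1):
  ys=[];xs=[]
  for y in np.arange(-.14,.045,.01):
    k=q[abs(q[:,1]-y)<.005]
    if len(k)>8: ys.append(y);xs.append(np.max(k[:,0]) if side else np.min(k[:,0]))
  a=np.polyfit(ys,xs,1);r=np.array(xs)-np.polyval(a,ys);g=abs(r)<.003;a=np.polyfit(np.array(ys)[g],np.array(xs)[g],1)
  print('front' if side else 'rear',np.polyval(a,-.047),a[0],g.sum())
cv2.imwrite('pics/m2.png',cv2.resize(p[180:320,310:450],None,fx=4,fy=4,interpolation=2))
```

```text
78
face x at y=-.047 0.7329092460541924 slope -0.004869487343427538 resid 0.003584000491717916
rear 0.6456619786927864 0.9113872521877703 2
front 0.7177747394297315 -0.13818005015980983 2
```

View pics/m2.png

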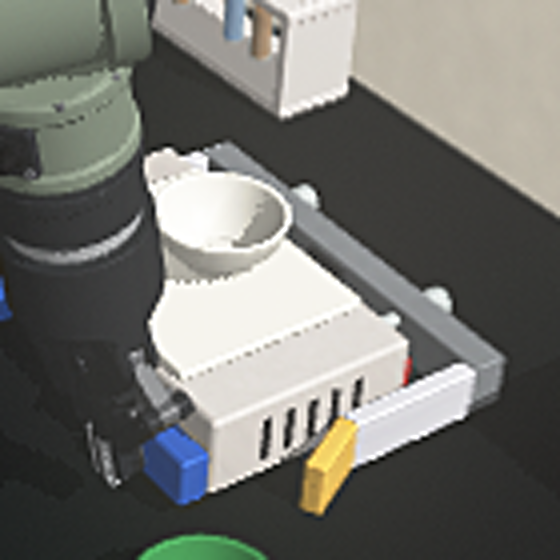

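Both sides are firm at the same square line: the tips read 0.5776 and 0.5744, against an expected difference of 2.8 mm. The bar face from the first side image (x≈0.733) matches the nose (≈0.7325). Now a steady push of about 20 N on each pad, starting with the right.

Emit:
servo_tool(dp=[[0,6,2.5],[0,9,3],[0,11,3],[0,12.5,3],[0,13.5,2.6],[0,14,2.4]], rotation=[[0,0,0],[0,0,0],[0,0,0],[0,0,0],[0,0,0],[0,0,0]], gripper=[-1,-1,-1,-1,-1,-1])

```text
clock: 19.75
eef_pos: [0.5409, -0.1338, 0.1992]
orientation: [[0.018, 0.981, 0.192], [1.0, -0.018, -0.002], [0.001, 0.192, -0.981]]
contact_force: [-10.0, -1.2, 2.4]
opening: -0.0005
```

Emit:
servo_tool(dp=[[0,1,-0.2],[0,2,-0.3],[0,2.5,-0.4],[0,2.5,-0.4]], rotation=[[0,0,0],[0,0,0],[0,0,0],[0,0,0]], gripper=[-1,-1,-1,-1])

```text
clock: 20.08
eef_pos: [0.5417, -0.1337, 0.1993]
orientation: [[0.018, 0.982, 0.188], [1.0, -0.018, -0.002], [0.001, 0.188, -0.982]]
contact_force: [-13.6, -1.2, 5.1]
opening: -0.0002
```

Emit:
servo_tool(dp=[[0,1,-0.2],[0,2,-0.4],[0,2.5,-0.5],[0,2.5,-0.5],[0,2.5,-0.5]], rotation=[[0,0,0],[0,0,0],[0,0,0],[0,0,0],[0,0,0]], gripper=[-1,-1,-1,-1,-1])

```text
clock: 20.5
eef_pos: [0.5425, -0.1337, 0.1995]
orientation: [[0.019, 0.983, 0.184], [1.0, -0.019, -0.003], [0.001, 0.184, -0.983]]
contact_force: [-18.8, -2.7, 6.2]
opening: 0.0001
```

Emit:
servo_tool(dp=[[0,0.6,0],[0,0.6,0],[0,0.6,0],[0,0.6,0],[0,0.6,0],[0,0.6,0],[0,0.6,0]], rotation=[[0,0,0],[0,0,0],[0,0,0],[0,0,0],[0,0,0],[0,0,0],[0,0,0]], gripper=[-1,-1,-1,-1,-1,-1,-1])

```text
clock: 21.08
eef_pos: [0.5427, -0.1337, 0.1995]
orientation: [[0.019, 0.983, 0.183], [1.0, -0.019, -0.003], [0.001, 0.183, -0.983]]
contact_force: [-19.2, -2.4, 5.6]
opening: 0.0001
```

```bash
python3 -c "
from h import *
print(tip(),robot.sense()['contact_force'])"
```

```text
[ 0.5742 -0.1341  0.0294] [-19.17240783  -2.41099771   5.6131404 ]
```

Emit:
servo_tool(dp=[[0,-22,-3],[36,-24,-3],[76,-24,-3],[116,-24,-3],[154,-24,-3],[177,-22,-2.5],[177,-15,-1],[177,-13,-0.5]], rotation=[[0,0,0],[0,0,0],[0,0,0],[0,0,0],[0,0,0],[0,0,0],[0,0,0],[0,0,0]], gripper=[-1,-1,-1,-1,-1,-1,-1,-1])

```text
clock: 21.75
eef_pos: [0.5399, 0.0444, 0.201]
orientation: [[0.013, 0.979, 0.201], [1.0, -0.014, -0.001], [0.002, 0.201, -0.98]]
contact_force: [0.5, -0.6, 0.4]
opening: 0.0003
```

Emit:
servo_tool(dp=[[0,2,0.3],[0,4,0.5],[0,6,0.6],[0,7,0.6],[0,8,0.6]], rotation=[[0,0,0],[0,0,0],[0,0,0],[0,0,0],[0,0,0]], gripper=[-1,-1,-1,-1,-1])

```text
clock: 22.17
eef_pos: [0.544, 0.0421, 0.2008]
orientation: [[0.018, 0.981, 0.193], [1.0, -0.018, -0.001], [0.002, 0.193, -0.981]]
contact_force: [-9.9, 0.8, 8.1]
opening: 0.0004
```

Emit:
servo_tool(dp=[[0,1,-0.3],[0,2,-0.6],[0,3,-0.9],[0,4,-1.1],[0,4,-1.1]], rotation=[[0,0,0],[0,0,0],[0,0,0],[0,0,0],[0,0,0]], gripper=[-1,-1,-1,-1,-1])

```text
clock: 22.58
eef_pos: [0.5452, 0.0421, 0.2011]
orientation: [[0.018, 0.982, 0.186], [1.0, -0.018, -0.001], [0.002, 0.186, -0.983]]
contact_force: [-13.9, 0.5, 4.3]
opening: -0.0002
```

```bash
python3 -c "
from h import *
print(tip(),robot.sense()['contact_force'])"
```

```text
[0.5774 0.0419 0.0312] [-13.89277531   0.53224808   4.26909706]
```

Emit:
servo_tool(dp=[[0,1,0],[0,2,0],[0,2.8,0],[0,2.8,0],[0,2.8,0]], rotation=[[0,0,0],[0,0,0],[0,0,0],[0,0,0],[0,0,0]], gripper=[-1,-1,-1,-1,-1])

```text
clock: 23.0
eef_pos: [0.546, 0.0422, 0.2012]
orientation: [[0.018, 0.983, 0.182], [1.0, -0.018, -0.001], [0.002, 0.182, -0.983]]
contact_force: [-19.5, 0.0, 10.7]
opening: 0.0001
```

```bash
python3 -c "
from h import *
print(tip(),robot.sense()['contact_force'])"
```

```text
[0.5775 0.0419 0.0311] [-19.52490515   0.03616745  10.68375391]
```

Emit:
servo_tool(dp=[[0,0.2,-0.5],[0,0.2,-0.5],[0,0.2,-0.5],[0,0.2,-0.5],[0,0.2,-0.5],[0,0.2,-0.5],[0,0.2,-0.5],[0,0.2,-0.5]], rotation=[[0,0,0],[0,0,0],[0,0,0],[0,0,0],[0,0,0],[0,0,0],[0,0,0],[0,0,0]], gripper=[-1,-1,-1,-1,-1,-1,-1,-1])

```text
clock: 23.67
eef_pos: [0.5461, 0.0421, 0.2013]
orientation: [[0.018, 0.983, 0.182], [1.0, -0.018, -0.001], [0.002, 0.182, -0.983]]
contact_force: [-18.2, 1.2, 5.4]
opening: -0.0003
```

Emit:
servo_tool(dp=[[0,-12,-2],[0,-40,-8],[0,-50,-40],[0,-60,-80],[0,-70,-120],[0,-80,-140],[0,-80,-140]], rotation=[[0,0,0],[0,0,0],[0,0,0],[0,0,0],[0,0,0],[0,0,0],[0,0,0]], gripper=[-1,-1,-1,-1,-1,-1,-1])

```text
clock: 24.25
eef_pos: [0.4462, 0.0435, 0.3298]
orientation: [[0.018, 0.979, 0.205], [1.0, -0.018, -0.002], [0.001, 0.205, -0.979]]
contact_force: [0.5, 0.3, -0.1]
opening: 0.0002
```

```bash
python3 look.py z
```

```text
t 24.25 tip [0.4816 0.0431 0.1605] F [ 0.5  0.3 -0.1]
scene top 3463 [670.9 -47.8 217.9 133.   88.6]
scene dish 384 [683.8 -55.6  73.   72.4  73.2]
side top 3094 [664.8 -50.7 222.  133.7  89.8]
side dish 481 [679.6 -56.1  75.6  73.9  39.5]
```

View pics/z.png

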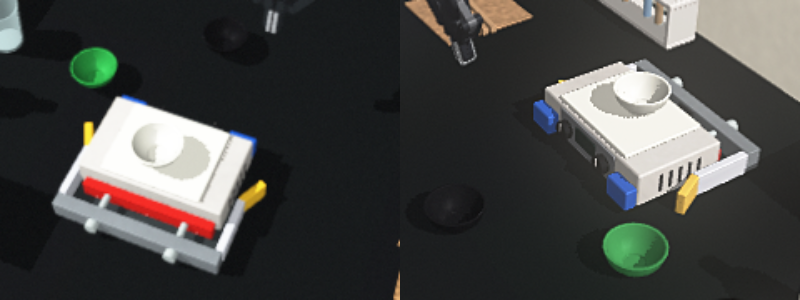

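The plate sits against the red bar, square to the dock. The dish is upright at the same spot on the plate, the black and green dishes haven't moved, and the arm is clear.

```bash
python3 -c "
from cell import robot
print(robot.finish_job())"
```

```text
the job is handed in; nothing more can be done
None
```

I walked the hot plate into the dock with ten alternating pushes on the two blue pads and handed the job in at about 24 s. It sits square against the red bar, and the arm is clear of everything.

- **Finding the stop:** both sides went firm at fingertip x = 0.577 (left) and 0.574 m (right). That fits a plate square to the dock within about 0.3 mm. The nose is at about x = 0.733 m, matching the bar face I measured in the first image.
- **Final push:** I held about 19 N on each pad for over half a second, and neither side moved.
- **Skew:** it stayed within about 5° of the dock in every camera check.
- **Dish and bystanders:** the dish is upright and in the same place on the plate within about 1–2 mm. I steered clear of everything else on the bench. My last pictures show the black and green dishes and the tube rack undisturbed, but I didn't re-measure the mortar, beaker, bottle or holder.

**Force peak:** while feeling for the right side of the stop, the forward push briefly read 24.5 N. The fingertip was also pressing down by about 17 N, so the total wrist reading was just about 30 N. The forward push stayed under 30 N in every reading, though I only had readings at the end of each move.

**Camera disagreement:** the scene and side cameras differed by about 5 mm on the plate's position throughout. I averaged them and relied on contact for the final seating.

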